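Gauge a manifold block against two datum stops

ROBOT

A 7-joint arm with a two-finger parallel gripper is mounted at the origin on a cart in front of the work surface, level with it; the furniture and walls round the work are solid. World frame = base frame: x ahead of the robot, y to its left, z up, the work surface at z = 0. Lengths are in mm, angles in rad, forces in N, time in s.
With the tool pointing down it reaches from about 400 to 925 mm from the base axis. Payload 5.6 kg.
Tool frame: the origin (TCP) lies at the very end of the fingers, on their centre line; the grasp point (between the pads) lies arm.pinch_z behind it (arm.pinch_z is the distance from the TCP to the grasp point, in mm); x points along the fingers, y is the direction in which the jaws open and shut, and the axes are right-handed (so a half turn about x gives the same grasp; the last joint's range is limited). The gripper opens to 85 mm and grips with 20 to 120 N. Pads are 22 mm wide; open, the fingers measure 114 mm over their backs; the gripper's body (76 mm by 85 mm) begins 54 mm behind the grasp point. The pads swing forward as they close: fully open they stand 13 mm farther back than shut.
Start: joints at [1.189, 0.468, -0.012, 1.603, 0.006, 1.071, -0.056], TCP at [215.991, -613.071, 231.29] pointing down, gripper open.
Joint ranges: [-2.53, 2.53], [-0.31, 2.02], [-1.57, 1.55], [0.28, 2.44], [-1.29, 4.43], [0.15, 1.84], [-2.92, 2.92]. Speed limits (rad/s): [2.57, 2.57, 3.14, 3.14, 3.14, 3.14, 3.14].

INTERFACE

Orientations are given as [roll, pitch, yaw] about the fixed x, y, z axes, in that order (R = Rz(yaw) Ry(pitch) Rx(roll)).
In Python, from cell import arm, imaging gives the robot as it stands.
- The arm moves only by the shell command python3 -m jog 'ROWS' [FORCE]. ROWS is JSON, a list that holds one entry, the list of rows, each a list of 5 numbers: the opening, from 0 (shut) to 1 (fully open), then the shift along the world's x, y, z in units of 30 mm (1.0 is 30 mm), then the turn about the world's z in units of 5 degrees (1.0 is 5 degrees). A call has 1 to 12 rows; each row shifts and turns the pose as measured when the row begins; what a row does not reach is not made up. A row lasts 1/12 s, in which the tool goes at most 41.7 mm and 7.16 degrees, less where a joint would pass 70% of its speed; a pose out of reach is approached as far as the arm can. A call is refused whole if a number of a shift passes 1 or a number of a turn 1, either way. A call with a gripper value outside its range is refused whole. The fingers move at their own pace and stop on an object; FORCE is the grip in N (left out, the last holds). Time passes only in rows, so rows that do not move let the fingers close. It gives the time, the measured TCP pose, the force and the opening at its end, in the units of the state.
- arm.read_state(): the state, without advancing time (a new reading comes with each control period).
- imaging.grab_frame(name): name is "scene" or "top" or "wrist"; returns a dict with "pixels" (384x512x3 uint8, red, green, blue), "range_z" (384x512 float32, mm along the optical axis (not along the pixel's ray), 0 where there is no reading), "mtx" (3x3 intrinsics, pixels), "world_to_cam" (4x4, takes a point from world to camera coordinates). Camera axes: x right, y down, z forward; pixel columns grow to the right and rows downward; lengths in mm; the calibration is good to about 2 mm. A picture is of the moment at which its call begins.
- arm.job_done(): hands the job in, once; it reports no verdict.
Trained networks look in a picture, given as the dict that the camera call returned (one of the last four; its "shot" number tells which), for a name from the list of things; names that differ only in an ending like _2 or _b are one class to them, and where a whole thing is asked for, a point or a joint stands for the part that bears it (a point fixed in the world has none). Each returns a list of dicts, best first, with "confidence" (0 to 1); they miss things now and then, are a little off and sometimes report something else, mostly with a low value. They report only what shows in the picture. A call takes as long as a camera call. They do not tell look-alikes from the thing itself.
- imaging.spot_in(target, picture): "position" ([row, column] as shares, 0 to 1, of the picture: columns of its width, rows of its height, amid what is visible of it).
- imaging.masks_of(target, picture): "pixels" (384x512 bool, what is visible of it) and "position" ([row, column] as shares, 0 to 1, of the picture: columns of its width, rows of its height, amid what is visible of it).
The state is a dict: "clock": time; "joint_pos": joint angles; "dq": joint speeds; "joint_efforts": joint torques, N m; "position": TCP position; "tcp_rot": TCP orientation; "force": force on the tool from outside, world axes, zero at the start; "moment": the same for the moment, N m; "gripper_width": finger opening in mm.
Only numpy, scipy, OpenCV 4.12 (cv2) and the standard library are available. Lean on these libraries where they do the work, as an engineer would, in place of code of your own. Each camera call takes 0.05 s, during which the arm holds its last target.

TASK

The gauging fixture has just been zeroed: take the knobbed setting disc out of its nest and park it flat in the round bore of the fixture plate. Then set the aluminium manifold block flat on the plate and press it fully home in the corner, its plain end flat against the short stop and its long side flat against the long stop, so that both spring plungers are pushed in. Finish while holding it there with the gripper, still pressed against both stops for the reading - do not let go - and leave the other things on the table where they are.

Things in the scene. Friction and masses are not known exactly. Their poses are not given: they have to be found in the camera images.
- gauge: Fixed gauging fixture: dark steel plate 135 x 220 mm (x, y), flat ground top 24 mm above the table, on which the block slides easily (friction about 0.25, on the stops too). Origin: centre of its underside, on the table; x points away from the robot to the long stop, y along the long stop away from the short stop (to the robot's left), z up. Behind each stop a dial indicator lies face up, 32 mm across, 16 mm above the plate top, centred at (47, -12) and (-15, -91) mm.
- stop_long: Long stop: fixed steel bar 10 x 74 x 14 mm (gauge x, y, z) on the plate, its top 14 mm above the plate top. Origin at the centre of its underside; its stop face is its -x face, 5 mm from the origin, at gauge x = +8 mm, from gauge y = -44 to +30 mm. Same axes as the gauge.
- stop_short: Short stop: fixed steel bar 36 x 10 x 14 mm (gauge x, y, z) on the plate, square to the long stop. Origin at the centre of its underside; its stop face is its +y face, 5 mm from the origin, at gauge y = -52 mm, from gauge x = -36 to 0 mm. Same axes as the gauge.
- nest_corner (a point): The corner of the nest: the point on the plate top where the planes of the two stop faces meet (gauge x +8, y -52, z 24 mm); same axes as the gauge. The stops themselves end 8 mm short of it.
- plunger_long (a joint): Spring plunger of the long stop's dial indicator, 5 mm thick with a round tip, 7.5 mm above the plate top, at gauge y = -12 mm. Value in m: 0 when free (tip stands 3 mm out of the stop face), 0.003 when pushed flush with the face. Pushes back with 0.9 N when free and 1.5 N when flush.
- plunger_short (a joint): The same for the short stop, at gauge x = -15 mm: 0 when free (3 mm out of the face), 0.003 when flush; 0.9 to 1.5 N.
- well (a point): Centre of the floor of the parking bore in the plate, at gauge x -20, y +78 mm: round, 45 mm across, 7 mm deep, open upward, floor 17 mm above the table.
- setting_disc: Setting disc, steel, 40 mm across and 14 mm thick, 0.12 to 0.18 kg, with an upright round knob on its centre: 16 mm across, from 18 to 36 mm above the underside (neck 11 mm across below it). Origin at the centre of its underside, z up. It stands loose in the nest on the plate top at the start.
- manifold: Aluminium manifold block 46 x 80 x 40 mm (x, y, z), 0.24 to 0.48 kg, two ports in its top, loose on the table. Origin: centre of its underside, z up. A brass fitting 16 mm thick sticks out 14 mm from the middle of its +y end; its -y end is plain. Seated: +x side on the long stop, -y end on the short stop, axes parallel to the gauge's, origin at gauge (-15, -12, 24) mm.
- block_corner (a point): Bottom corner of the manifold block between its +x side and its plain -y end (block x +23, y -40, z 0 mm); it meets nest_corner when the block is seated.
- block_heel (a point): Bottom corner at the other end of the same long side (block x +23, y +40, z 0 mm): 80 mm from block_corner; seated, it lies in the plane of the long stop's face.
- loupe: Bystander: black loupe, 38 mm across, 30 mm tall; origin at the centre of its underside.
- vial0: Bystander: sample vial with a white cap, 26 mm across, 52 mm tall; origin at the centre of its underside.
- vial1: Bystander: sample vial with a blue cap, 26 mm across, 52 mm tall; origin at the centre of its underside.
- tape_roll_clear: Bystander: roll of parcel tape, 93 mm across, 49 mm tall; origin at the centre of its underside.
Things that resemble listed ones, but are neither listed nor needed, are in the scene too. Leave any orange or purple look-alike of the setting_disc alone. Of the things that look like the manifold, the larger one is meant.

How it is judged (in metres and radians):
On the way, in this order (a step that is already met when the one before it is completed fails the run):
1. the setting disc lies flat in the parking bore, let go (horizontal distance between setting_disc and well below 0.005 m and z of setting_disc in the frame of well below 0.003 m and angle between setting_disc's own z axis and vertical below 0.06 rad and not (contact force between the arm and setting_disc above 0.05 N) and not (contact force between the fingers and setting_disc above 0.05 N)), for 0.3 s.
2. the block is held home against both stops, both plungers pushed in (distance between block_corner and nest_corner below 0.004 m and x of block_heel in the frame of nest_corner above -0.0025 m and angle between manifold's own z axis and vertical below 0.06 rad and z of block_corner in the frame of nest_corner below 0.0025 m and contact force between manifold and stop_long above 1.5 N and contact force between manifold and stop_short above 1.5 N and value of joint each of plunger_long, plunger_short above 0.0015 m and contact force between the fingers and manifold above 1 N), for 0.2 s.
At the end, for the whole second after the job is handed in: Gripper holds the block (over 1 N), its corner within 4 mm of the nest corner, other end of the long side within 2.5 mm of the long stop, resting on the plate (2.5 mm), tilt under 0.06 rad, over 1.5 N on each stop, both plungers in over 1.5 mm; the disc lies flat in the bore (5 mm, 3 mm), untouched (all of step 1 and all of step 2); the arm keeps its last pose, push and grip.
It fails at once if the loupe is knocked or carried away from its place (distance of loupe from where it was at the start of the episode above 0.03 m).
It fails at once if the white-capped vial is knocked or carried away from its place (distance of vial0 from where it was at the start of the episode above 0.03 m).
It fails at once if the blue-capped vial is knocked or carried away from its place (distance of vial1 from where it was at the start of the episode above 0.03 m).
It fails at once if the tape roll is knocked or carried away from its place (distance of tape_roll_clear from where it was at the start of the episode above 0.03 m).
It also fails if it takes over 67 s, if anything falls off the work surface, if the arm or the gripper's body presses on something with over 40 N, if the wrist force passes 120 N, or if a joint passes its speed limit or range.

## Working session

There is one attempt and no reset: what is moved stays moved. The work goes in short steps, Python scripts to look and compute and a shell command to move; the robot and the scene stay as the last step left them, time stands still between calls to the robot, and variables do not carry over. Pictures are saved under pics/ and viewed, and the job is handed in when it is done.

```bash
ls; mkdir -p pics; python3 - <<'E'
from cell import arm, imaging
import cv2,numpy as np
print(arm.read_state(), arm.pinch_z)
for n in ("scene","top"):
    f=imaging.grab_frame(n); cv2.imwrite(f"pics/{n}0.png",cv2.resize(f["pixels"][:,:,::-1],(800,600),interpolation=cv2.INTER_CUBIC))
    print(n,f["mtx"].tolist(),np.round(f["world_to_cam"],3).tolist())
    for t in ("gauge","setting_disc","manifold","stop_long","stop_short","loupe","vial0","tape_roll_clear"):
        print(t,[(round(d["confidence"],2),[round(d["position"][0]*600),round(d["position"][1]*800)]) for d in imaging.spot_in(t,f)])
E
```

```text
pics
{'clock': 0.0, 'joint_pos': array([ 1.1890229 ,  0.46841731, -0.01158218,  1.60364347,  0.00596947,
        1.07138754, -0.05628955]), 'dq': array([ 0.00041585, -0.00125802, -0.00251263,  0.0011448 ,  0.00076543,
        0.00203839, -0.0003901 ]), 'joint_efforts': array([-3.53115583e-04, -5.32383943e+01,  2.18019204e-02, -2.51304138e+01,
        1.15756327e-02,  7.72024534e-03,  1.42548237e-05]), 'position': array([ 215.75717203, -612.54527099,  230.3040523 ]), 'tcp_rot': array([-1.5111018 ,  1.56897516,  1.96917779]), 'force': array([0.47427545, 0.44399968, 0.05422257]), 'moment': array([ 0.00354405,  0.00670137, -0.02174464]), 'gripper_width': 85.78181138712165} 18.700000000000003
scene [[384.91611710117445, 0.0, 255.95568958556032], [0.0, 384.91611710117445, 184.07437978060628], [0.0, 0.0, 1.0]] [[0.816, -0.578, -0.006, -305.635], [-0.458, -0.641, -0.616, 393.697], [0.352, 0.505, -0.788, 750.477], [0.0, 0.0, 0.0, 1.0]]
gauge [(0.81, [382, 443]), (0.74, [249, 329])]
setting_disc [(0.72, [382, 434]), (0.61, [503, 481]), (0.56, [460, 530])]
manifold [(0.76, [302, 370]), (0.66, [252, 324])]
stop_long [(0.49, [373, 454])]
stop_short []
loupe [(0.45, [206, 263])]
vial0 [(0.46, [213, 403])]
tape_roll_clear [(0.68, [166, 350])]
top [[415.35458296358, 0.0, 257.8129834677654], [0.0, 415.35458296358, 188.6726927869468], [0.0, 0.0, 1.0]] [[-0.109, -0.994, 0.004, 245.563], [-0.974, 0.106, -0.199, 474.125], [0.198, -0.025, -0.98, 1214.797], [0.0, 0.0, 0.0, 1.0]]
gauge [(0.56, [305, 482]), (0.3, [243, 321])]
setting_disc [(0.72, [312, 487]), (0.69, [323, 573])]
manifold [(0.91, [318, 314]), (0.63, [310, 385])]
stop_long [(0.69, [319, 320]), (0.66, [285, 485])]
stop_short [(0.34, [317, 319]), (0.25, [298, 485])]
loupe [(0.57, [346, 231])]
vial0 [(0.63, [244, 323]), (0.6, [257, 290])]
tape_roll_clear [(0.62, [292, 485]), (0.58, [245, 238])]
```

View pics/scene0.png

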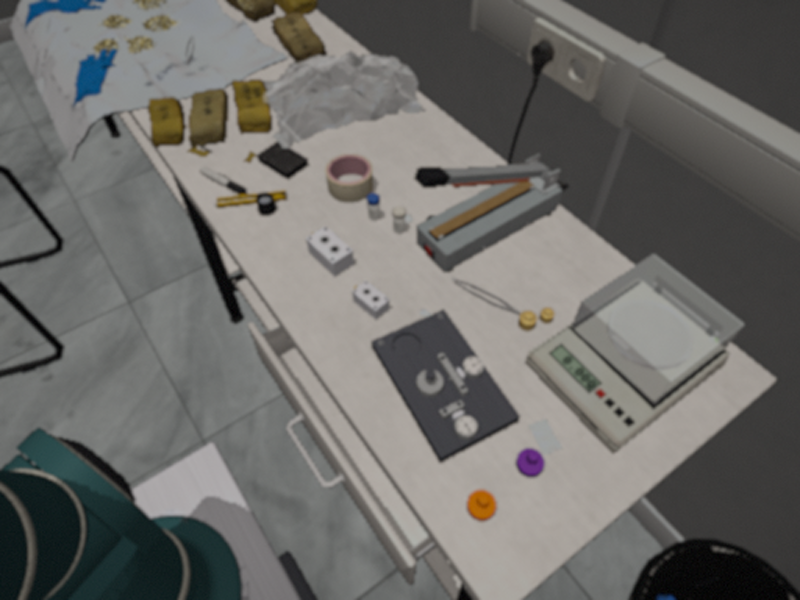

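View pics/top0.png

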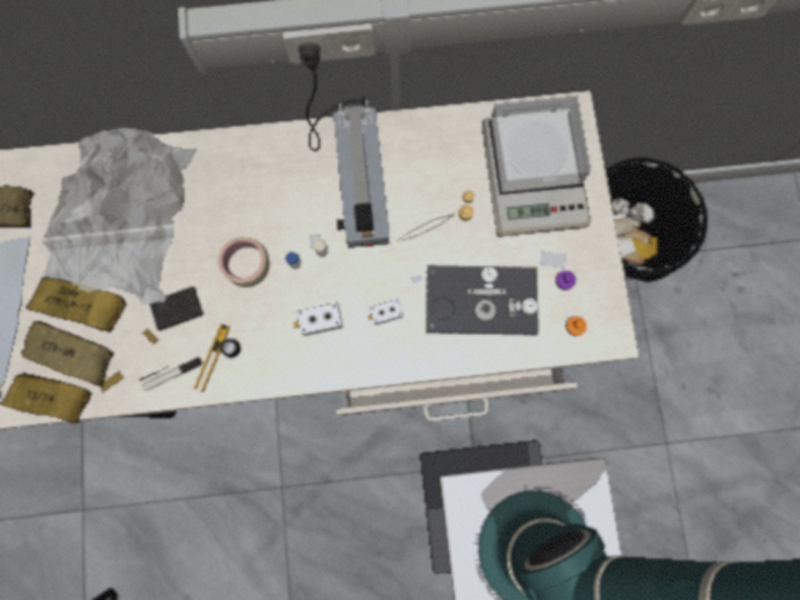

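```bash
cat > h.py <<'E'
from cell import arm, imaging
import cv2,numpy as np
def cloud(f):
    z=f["range_z"].astype(float);K=f["mtx"]
    v,u=np.mgrid[:z.shape[0],:z.shape[1]]
    P=np.stack([(u-K[0,2])*z/K[0,0],(v-K[1,2])*z/K[1,1],z,np.ones_like(z)],-1)
    W=P@np.linalg.inv(f["world_to_cam"]).T
    W=W[...,:3]; W[z<=0]=np.nan
    return W
def ray(f,u,v,zw):
    K=f["mtx"];T=np.linalg.inv(f["world_to_cam"])
    d=T[:3,:3]@np.array([(u-K[0,2])/K[0,0],(v-K[1,2])/K[1,1],1]);o=T[:3,3]
    return o+d*(zw-o[2])/d[2]
def proj(f,p):
    c=f["world_to_cam"]@np.append(p,1);q=f["mtx"]@c[:3];return q[:2]/q[2]
def save(f,name,crop=None,s=2):
    im=f["pixels"][:,:,::-1]
    if crop: a,b,c,d=crop; im=im[b:d,a:c]
    cv2.imwrite(f"pics/{name}.png",cv2.resize(im,None,fx=s,fy=s,interpolation=cv2.INTER_CUBIC))
E
python3 - <<'E'
from h import *
f=imaging.grab_frame("top");W=cloud(f);px=f["pixels"].astype(int)
save(f,"topcrop",(180,140,390,230),3.8)
z=W[...,2]; S=.64
def at(x,y): return W[int(y*S),int(x*S)].round(1)
for n,p in dict(disc=(487,310),block=(318,318),small=(385,311),plate=(455,285),table=(400,270)).items(): print(n,at(*p))
dark=px.sum(-1)<260
reg=np.zeros_like(dark);reg[160:225,262:355]=1
m=(dark&reg).astype(np.uint8)
cs,_=cv2.findContours(m,0,2);c=max(cs,key=cv2.contourArea)
pts=np.array([ray(f,u,v,24)[:2] for u,v in c[:,0]],np.float32)
r=cv2.minAreaRect(pts);print("plate",r,cv2.boxPoints(r).round(1).tolist())
for d in imaging.masks_of("manifold",f):
    mk=d["pixels"]; q=W[mk]; q=q[q[:,2]>30]
    r=cv2.minAreaRect(q[:,:2].astype(np.float32)); print(d["confidence"],r,np.median(q[:,2]))
E
```

```text
disc [450.   37.5  59.4]
block [473.4 362.5  40.2]
small [473.1 231.6  31.1]
plate [512.   87.4  26.6]
table [562.9 191.1  -3.6]
plate ((475.9361572265625, 38.38459777832031), (210.91815185546875, 128.85400390625), 82.6942138671875) [[398.6000061035156, -58.0], [526.4000244140625, -74.4000015258789], [553.2999877929688, 134.8000030517578], [425.3999938964844, 151.1999969482422]]
0.67 ((473.3795471191406, 230.2673797607422), (30.993288040161133, 53.15162658691406), 8.979161262512207) 31.388781607125793
0.64 ((473.4249267578125, 360.7035217285156), (46.88913345336914, 79.45071411132812), 5.798350811004639) 39.56011973730938
```

View pics/topcrop.png

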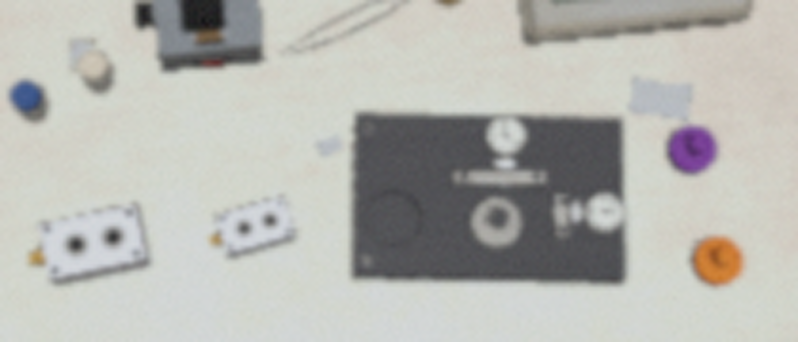

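Candidates (800x600 top picture): setting disc – steel in nest (487,310) ✔, purple (566,280), orange (576,326), both rejected; manifold – larger (318,318) ✔, small (385,311) rejected. I'll move above the fixture for a close look.

```bash
python3 -m jog '[[[0.6,0.3,1,0,0],[0.6,0.3,1,0,0],[0.6,0.4,1,0,0],[0.6,0.4,1,0,0],[0.6,0.4,1,0,0],[0.6,0.4,1,0,0],[0.6,0.4,1,0,0],[0.6,0.4,1,0,0],[0.6,0.4,1,0,0],[0.6,0.4,1,0,0],[0.6,0.4,1,0,0],[0.6,0.4,1,0,0]]]'; python3 - <<'E'
from h import *
from scipy.spatial.transform import Rotation as R
s=arm.read_state(); print(R.from_euler('xyz',s["tcp_rot"]).as_matrix().round(3), s["joint_pos"].round(2))
E
```

```text
clock: 2.0
position: [351.7, -244.2, 231.8]
tcp_rot: [1.266, 1.562, -1.552]
force: [1.3, -0.1, 0.2]
gripper_width: 51.2
[[ 0.     0.318 -0.948]
 [-0.008 -0.948 -0.318]
 [-1.     0.008  0.003]] [ 0.75  0.1  -0.24  2.11  0.04  0.94 -0.76]
```

```bash
python3 -m jog '[[[0.6,0.3,0.9,0,1],[0.6,0.3,0.9,0,1],[0.6,0.3,0.9,0,1],[0.6,0.3,0.9,0,1],[0.6,0.3,0.9,0,1],[0.6,0.3,0.9,0,1],[0.6,0.3,0.9,0,1],[0.6,0.3,0.9,0,1],[0.6,0.3,0.9,0,1],[0.6,0.3,0.9,0,1],[0.6,0,0,0,1],[0.6,0,0,0,1]]]'; python3 - <<'E'
from h import *
s=arm.read_state(); print(s["joint_pos"].round(2))
f=imaging.grab_frame("wrist"); save(f,"w1",None,1.5)
print(np.round(f["world_to_cam"],3).tolist())
print(proj(f,np.array([450,37.5,60])))
E
```

```text
clock: 3.0
position: [447.3, 47.8, 236.7]
tcp_rot: [1.748, 1.55, 0.038]
force: [0.3, 0.1, -0.0]
gripper_width: 51.4
[ 0.39  0.16 -0.62  2.05  0.12  0.94 -0.43]
[[0.99, -0.138, 0.02, -440.273], [-0.137, -0.938, 0.318, 64.92], [-0.025, -0.317, -0.948, 412.795], [0.0, 0.0, 0.0, 1.0]]
[253.53584569 180.58756166]
```

View pics/w1.png

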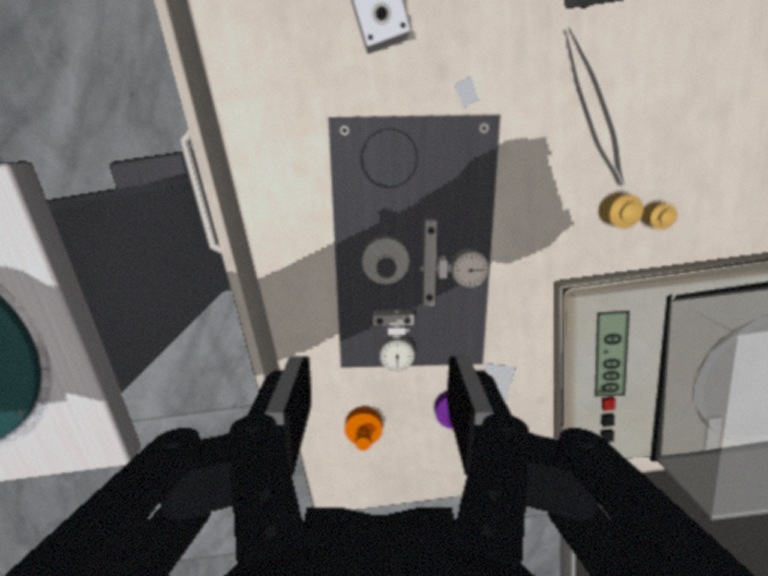

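The wrist picture shows the steel disc at (386,261), bore at (389,157), long stop (431,262), short stop (393,320). Orange and purple look-alikes lie off the plate at the bottom.

```bash
python3 - <<'E'
from h import *
f=imaging.grab_frame("wrist");W=cloud(f)
save(f,"w1crop",(205,65,345,255),3)
for n,(u,v) in dict(TL=(330,118),TR=(499,116),BL=(341,366),BR=(484,363)).items(): print(n,ray(f,u/1.5,v/1.5,24).round(1))
print("well",ray(f,389/1.5,157/1.5,24).round(1))
z=W[...,2]
print("plate z",np.nanmedian(z[95:115,275:320]),"table z",np.nanmedian(z[30:60,200:215]))
# disc points
reg=np.zeros(z.shape,bool);reg[145:205,225:278]=1
m=reg&(z>50)
q=W[m];print("knob",m.sum(),q.mean(0).round(1),q.min(0).round(1),q.max(0).round(1), ((q[:,:2].min(0)+q[:,:2].max(0))/2).round(1))
m=reg&(z>33)&(z<43); q=W[m];c,r=cv2.minEnclosingCircle(q[:,:2].astype(np.float32));print("disc",c,r,np.median(q[:,2]))
# plate rect by depth/height
reg=np.zeros(z.shape,bool);reg[70:250,210:340]=1
m=(reg&(f["pixels"].astype(int).sum(-1)<330)).astype(np.uint8)
g=cv2.cvtColor(f["pixels"],cv2.COLOR_RGB2GRAY)
for d in imaging.masks_of("gauge",f)[:1]:
    mk=d["pixels"].astype(np.uint8);cs,_=cv2.findContours(mk,0,2);c=max(cs,key=cv2.contourArea)
    pts=np.array([ray(f,u,v,24)[:2] for u,v in c[:,0]],np.float32);print(d["confidence"],cv2.minAreaRect(pts))
E
```

```text
TL [427.4 155.9  24. ]
TR [558.8 139.8  24. ]
BL [400.7 -59.9  24. ]
BR [535.1 -76.4  24. ]
well [469.3 120.9  24. ]
plate z 23.81611849047468 table z -0.04281476568371545
knob 155 [454.6  39.9  58.9] [447.3  31.5  50.2] [462.3  46.8  61.2] [454.8  39.2]
disc (454.66204833984375, 38.4965705871582) 19.96872329711914 37.77437393313187
0.87 ((478.41796875, 37.113548278808594), (223.8460235595703, 135.94493103027344), 82.74716186523438)
```

View pics/w1crop.png

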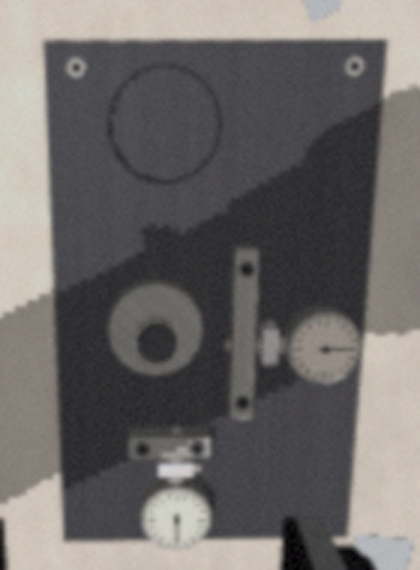

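```bash
python3 -m jog '[[[0.6,0.12,-0.15,-1,0],[0.6,0.12,-0.15,-1,0],[0.6,0,0,-1,0],[0.6,0,0,-1,0],[0.6,0,0,-0.5,0],[0.6,0,0,0,0]]]'; python3 - <<'E'
from h import *
from scipy.spatial.transform import Rotation as R
s=arm.read_state(); print(s["position"].round(1),R.from_euler('xyz',s["tcp_rot"]).as_matrix().round(3))
f=imaging.grab_frame("wrist"); save(f,"w2",None,1.5);W=cloud(f)
m=(W[...,2]>48)&(W[...,2]<64)&(abs(W[...,0]-454)<14)&(abs(W[...,1]-39)<14)
q=W[m];print(len(q),q.mean(0),q.min(0),q.max(0))
E
```

```text
clock: 3.65
position: [456.7, 32.0, 99.4]
tcp_rot: [1.607, 1.54, -0.138]
force: [-0.5, -0.3, 0.3]
gripper_width: 51.4
[456.7  32.   99.4] [[ 0.03   0.984 -0.173]
 [-0.004 -0.173 -0.985]
 [-1.     0.03  -0.001]]
487 [454.96524594  40.3438833   57.98205823] [446.57024511  31.06870037  48.11162042] [462.93566868  46.75199904  61.71333513]
```

View pics/w2.png

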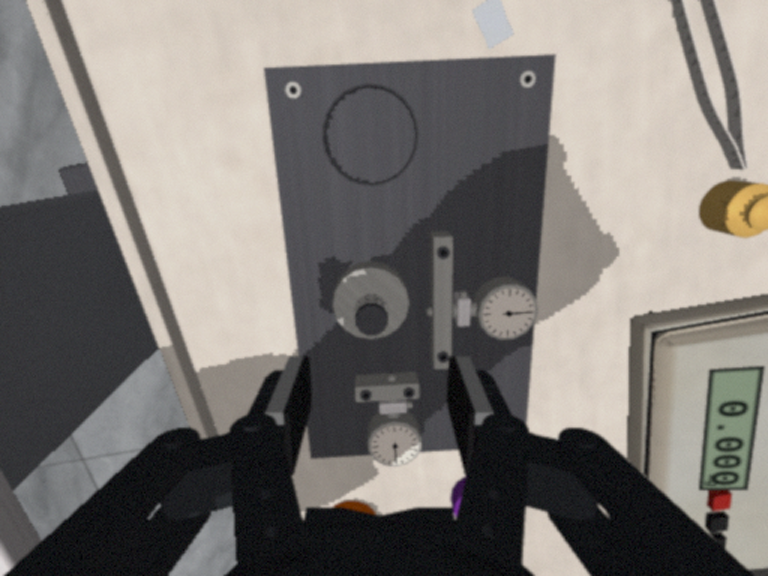

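```bash
python3 -m jog '[[[0.4,-0.06,0.2,0,0.5],[0.4,0,0.04,-0.4,0],[0.4,0,0,-0.4,0],[0.4,0,0,-0.4,0],[0.4,0,0,-0.4,0],[0.4,0,0,0,0]]]'; python3 - <<'E'
from h import *
from scipy.spatial.transform import Rotation as R
s=arm.read_state(); print(s["position"].round(1),R.from_euler('xyz',s["tcp_rot"]).as_matrix().round(3))
E
```

```text
clock: 4.2
position: [461.0, 39.9, 56.1]
tcp_rot: [1.633, 1.524, -0.069]
force: [-1.1, -0.1, -0.4]
gripper_width: 34.0
[461.   39.9  56.1] [[ 0.047  0.99  -0.131]
 [-0.003 -0.131 -0.991]
 [-0.999  0.047 -0.003]]
```

```bash
python3 -m jog '[[[0.4,0,0,0,0],[0.4,0,0,0,0]]]';python3 -m jog '[[[0.4,-0.2,0,0,0]]]';python3 -m jog '[[[0.4,0,0,0,0]]]'
```

```text
clock: 4.37
position: [461.9, 40.4, 57.2]
tcp_rot: [1.637, 1.522, -0.065]
force: [-0.3, -0.1, 0.5]
gripper_width: 34.4
clock: 4.45
position: [457.5, 40.7, 58.1]
tcp_rot: [1.652, 1.519, -0.05]
force: [-0.1, 0.8, 0.2]
gripper_width: 34.1
clock: 4.53
position: [456.6, 40.6, 58.6]
tcp_rot: [1.645, 1.519, -0.057]
force: [-0.1, -0.3, -0.0]
gripper_width: 34.2
```

```bash
python3 -m jog '[[[0.4,-0.1,-0.04,-0.3,0],[0.4,-0.06,0,-0.3,0],[0.4,0,0,0,0]]]'
```

```text
clock: 4.78
position: [452.3, 39.0, 40.7]
tcp_rot: [1.646, 1.515, -0.057]
force: [-0.1, 0.6, 0.0]
gripper_width: 34.2
```

```bash
python3 -m jog '[[[0.4,0.08,0,0.04,0],[0.1,0,0,0,0],[0.1,0,0,0,0],[0.1,0,0,0,0],[0.1,0,0,0,0],[0.1,0,0,0,0]]]' 40; python3 - <<'E'
from h import *
f=imaging.grab_frame("wrist"); save(f,"w3",None,1.5)
E
```

```text
clock: 5.28
position: [453.7, 39.1, 41.5]
tcp_rot: [1.624, 1.518, -0.078]
force: [-1.5, 0.5, 0.1]
gripper_width: 14.2
```

View pics/w3.png

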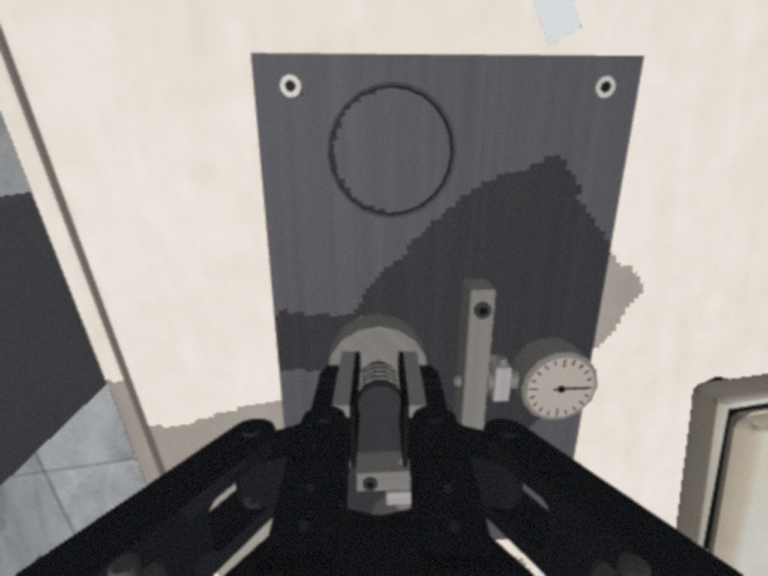

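The knob is between the pads (380,390); bore at (392,149). Measure the bore by an ellipse fit, then lift.

```bash
python3 - <<'E'
from h import *
f=imaging.grab_frame("wrist");W=cloud(f);s=arm.read_state();print(s["gripper_width"],s["position"])
# bore: depth below plate
z=W[...,2]
m=(z<21)&(z>12)&(abs(W[...,0]-469)<30)&(abs(W[...,1]-120)<30)
q=W[m][:,:2].astype(np.float32);print(m.sum(),np.median(W[m][:,2]),cv2.minEnclosingCircle(q),q.mean(0))
for (u,v) in [(331,148),(453,148),(392,84),(392,214)]: print(ray(f,u/1.5,v/1.5,24).round(1))
for n,(u,v) in dict(TL=(252,53),TR=(642,57),).items(): print(n,ray(f,u/1.5,v/1.5,24).round(1))
E
python3 -m jog '[[[0.1,0,0,0.3,0],[0.1,0,0,0.4,0],[0.1,0,0,0,0]]]'
```

```text
14.170813804289619 [453.73399634  39.05887178  41.43269435]
5400 16.861490455048212 ((469.51165771484375, 118.8230209350586), 22.63620376586914) [469.6705   119.571815]
[447.9 123.4  24. ]
[491.5 117.6  24. ]
[472.  141.3  24. ]
[466.7  97.   24. ]
TL [427.  156.3  24. ]
TR [559.4 138.9  24. ]
clock: 5.63
position: [453.4, 39.3, 63.2]
tcp_rot: [1.633, 1.52, -0.069]
force: [0.2, -0.9, -0.8]
gripper_width: 14.2
```

```bash
python3 -m jog '[[[0.1,0.1,0.6,0,0],[0.1,0.1,0.6,0,0],[0.1,0.1,0.6,0,0],[0.1,0.1,0.6,0,0],[0.1,0.1,0.2,0,0],[0.1,0,0,0,0]]]'; python3 - <<'E'
from h import *
f=imaging.grab_frame("wrist"); save(f,"w4",None,1.5); W=cloud(f)
s=arm.read_state();print(s["gripper_width"],s["position"])
f=imaging.grab_frame("scene"); save(f,"s4",(200,180,350,300),5)
E
```

```text
clock: 6.13
position: [470.1, 118.1, 64.3]
tcp_rot: [1.639, 1.516, -0.068]
force: [0.3, 0.1, -0.6]
gripper_width: 14.7
14.218182053316852 [469.65301982 117.40587893  64.2385325 ]
```

View pics/w4.png

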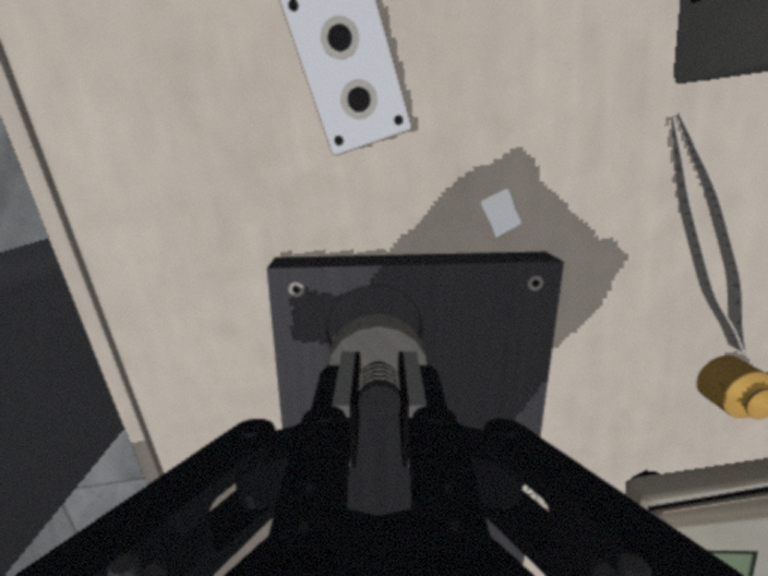

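View pics/s4.png

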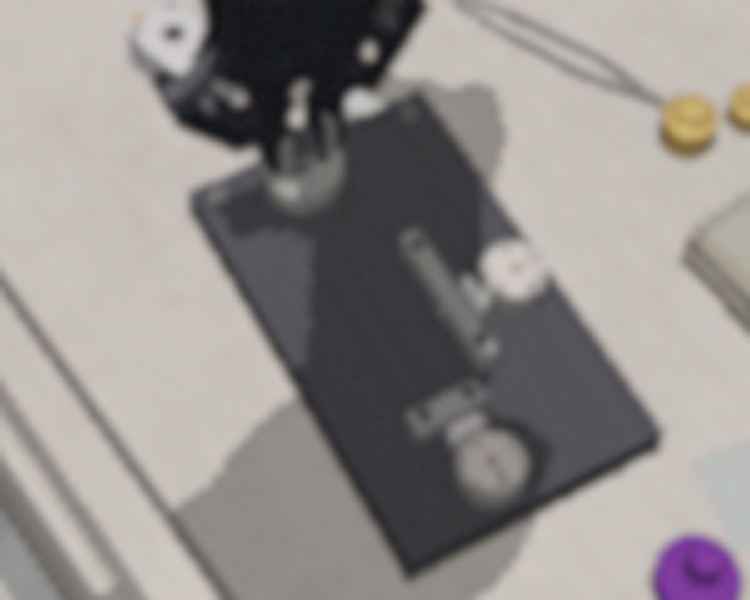

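```bash
python3 - <<'E'
from h import *
from scipy.optimize import least_squares
f=imaging.grab_frame("wrist"); W=cloud(f); z=W[...,2]
print(arm.read_state()["position"].round(1))
# along column 252, print profile
for v in range(190,250,3): print(v,W[v,252].round(1))
m=(abs(W[...,0]-470)<24)&(abs(W[...,1]-119)<24)&(z>52)&(z<64)
m[250:]=0; q=W[m]
print(len(q),np.percentile(q[:,2],[5,25,50,75,95]).round(1))
# upper-edge in image per column
E=[]
for u in range(222,285):
    vs=np.where(m[:245,u])[0]
    if len(vs): E.append(W[vs[0],u])
E=np.array(E);print(len(E))
r=least_squares(lambda c:np.hypot(E[:,0]-c[0],E[:,1]-c[1])-20,[469,119],loss='soft_l1');print(r.x,np.abs(r.fun).mean())
E
```

```text
[469.1 115.6  64. ]
190 [473.6 137.2  17.3]
193 [473.3 134.8  16.8]
196 [473.  133.   18.1]
199 [472.7 130.5  17.4]
202 [472.4 128.5  18. ]
205 [472.1 126.2  17.9]
208 [471.8 123.9  17.9]
211 [471.7 135.5  51.2]
214 [471.4 135.5  55.5]
217 [471.2 136.   60.9]
220 [471.  134.2  61.1]
223 [470.7 132.   60.3]
226 [470.5 130.7  61.4]
229 [470.2 128.1  59.9]
232 [469.9 126.7  60.8]
235 [469.7 124.9  61. ]
238 [469.4 122.8  60.7]
241 [469.1 121.3  61.5]
244 [469.1 123.7  69.2]
247 [468.9 123.1  71.3]
1373 [54.  59.6 60.4 60.9 61.5]
63
[468.26542872 115.71150465] 0.17564800823784654
```

```bash
python3 -m jog '[[[0.1,0.03,0.11,0,0],[0.1,0,0,-0.3,0],[0.1,0,0,-0.2,0],[0.1,0,0,0,0]]]'; python3 - <<'E'
from h import *
from scipy.optimize import least_squares
f=imaging.grab_frame("wrist"); save(f,"w5",None,1.5); W=cloud(f); z=W[...,2]
s=arm.read_state();print(s["position"].round(1))
m=(abs(W[...,0]-470)<24)&(abs(W[...,1]-119)<24)&(z>36)&(z<54)
m[250:]=0; q=W[m]
print(len(q),np.percentile(q[:,2],[5,25,50,75,95]).round(1))
E=[]
for u in range(222,285):
    vs=np.where(m[:245,u])[0]
    if len(vs): E.append(W[vs[0],u])
E=np.array(E)
r=least_squares(lambda c:np.hypot(E[:,0]-c[0],E[:,1]-c[1])-20,[469,119],loss='soft_l1');print(r.x,np.abs(r.fun).mean(),len(E))
E
```

```text
clock: 6.62
position: [469.8, 115.0, 47.4]
tcp_rot: [1.565, 1.518, -0.151]
force: [-0.7, -0.3, -0.8]
gripper_width: 14.4
[469.8 114.9  47.6]
1531 [38.1 43.1 43.9 44.5 52.3]
[468.73452251 114.32893921] 0.1600316840087588 63
```

View pics/w5.png

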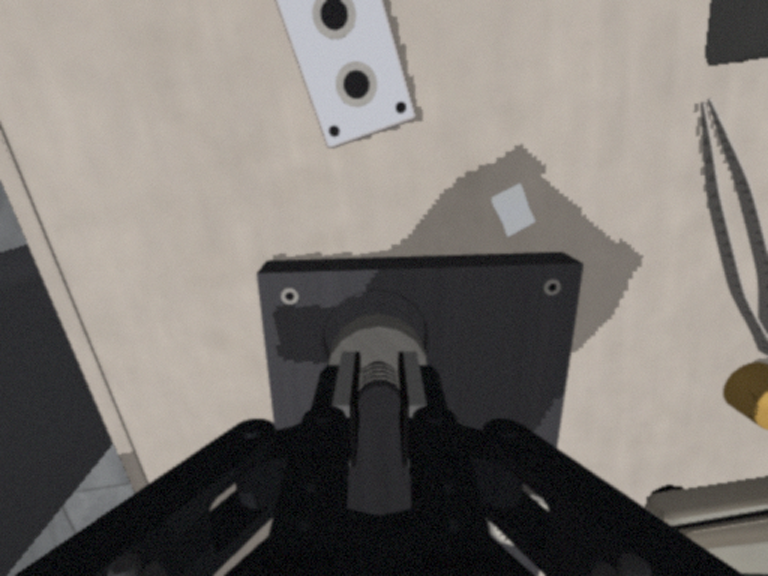

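```bash
python3 -m jog '[[[0.1,0.03,0.16,0,0],[0.1,0,0,0,0]]]'; python3 - <<'E'
from h import *
from scipy.optimize import least_squares
for k in range(2):
    f=imaging.grab_frame("wrist"); W=cloud(f); z=W[...,2]
    s=arm.read_state();print(s["position"].round(1))
    m=(abs(W[...,0]-470)<24)&(abs(W[...,1]-119)<24)&(z>36)&(z<54)
    m[250:]=0
    E=[]
    for u in range(222,285):
        vs=np.where(m[:245,u])[0]
        if len(vs): E.append(W[vs[0],u])
    E=np.array(E)
    r=least_squares(lambda c:np.hypot(E[:,0]-c[0],E[:,1]-c[1])-20,[469,119],loss='soft_l1');print(r.x,np.abs(r.fun).mean(),len(E))
E
```

```text
clock: 6.83
position: [470.5, 119.6, 47.1]
tcp_rot: [1.553, 1.519, -0.163]
force: [-0.2, 0.3, -0.4]
gripper_width: 14.3
[470.3 119.1  47.1]
[469.34818168 119.06053303] 0.1943232247828335 63
[470.3 118.9  47.2]
[469.24485539 118.46678216] 0.18823367391026954 63
```

```bash
python3 -m jog '[[[0.1,0,0.04,-0.2,0],[0.1,0,0.02,-0.1,0],[0.1,0,0,0,0]]]'
```

```text
clock: 7.18
position: [470.8, 120.9, 37.9]
tcp_rot: [1.546, 1.518, -0.171]
force: [-0.2, -0.0, -0.8]
gripper_width: 14.0
```

```bash
python3 -m jog '[[[0.1,-0.02,-0.05,-0.1,0],[0.1,0,0,0,0]]]'; python3 - <<'E'
from h import *
f=imaging.grab_frame("wrist"); W=cloud(f); z=W[...,2]
s=arm.read_state();print(s["position"].round(1),s["force"].round(1))
m=(abs(W[...,0]-470)<18)&(abs(W[...,1]-125)<12)&(z>26)&(z<40); m[245:]=0
print(np.median(z[m])); save(f,"w6",(150,130,400,300),3)
E
```

```text
clock: 7.35
position: [470.4, 119.7, 34.6]
tcp_rot: [1.554, 1.518, -0.163]
force: [-0.3, 0.4, -1.7]
gripper_width: 14.5
[470.4 119.8  34.7] [ 0.5 -0.3 -1.8]
31.16958219973057
```

View pics/w6.png

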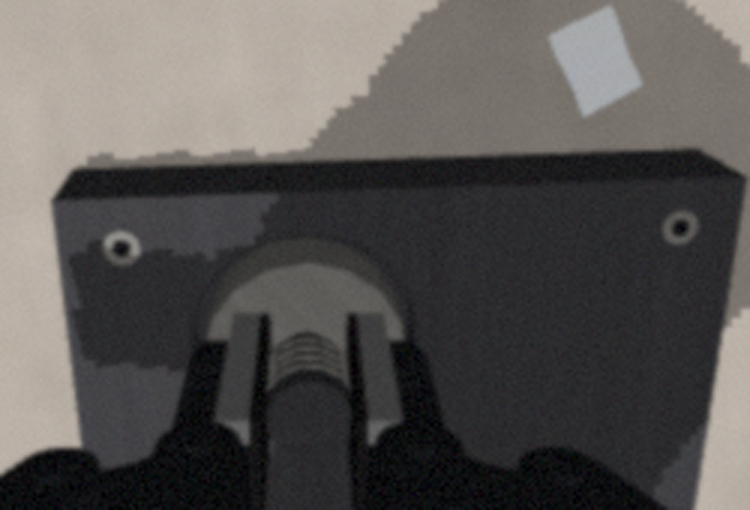

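Disc top at z 31 = floor + 14: it is down in the bore. Release and rise.

```bash
python3 -m jog '[[[0.35,0,0,0,0],[0.35,0,0,0,0],[0.35,0,0,0,0],[0.35,0,0,0.4,0],[0.6,0,0,0.8,0],[0.8,0,0,1,0],[1,0,0.5,1,0.5],[1,0,0.5,0.5,0.5],[1,0,0.3,0,0.5]]]'; python3 - <<'E'
from h import *
from scipy.spatial.transform import Rotation as R
f=imaging.grab_frame("wrist"); W=cloud(f); z=W[...,2]; save(f,"w7",None,1.5)
s=arm.read_state();print(s["position"].round(1),R.from_euler('xyz',s["tcp_rot"]).as_matrix().round(3),s["joint_pos"].round(2))
m=(abs(W[...,0]-469)<26)&(abs(W[...,1]-119)<26)&(z>28)&(z<36)
q=W[m];print(len(q),cv2.minEnclosingCircle(q[:,:2].astype(np.float32)),np.median(q[:,2]))
E
```

```text
clock: 8.15
position: [468.4, 157.2, 149.6]
tcp_rot: [1.471, 1.521, -0.113]
force: [-0.5, 0.6, 1.0]
gripper_width: 85.1
[468.  158.7 148.7] [[ 0.049  0.999 -0.01 ]
 [-0.004 -0.01  -1.   ]
 [-0.999  0.049  0.004]] [ 0.09  0.37 -0.59  2.05  0.33  0.77 -0.71]
786 ((469.31610107421875, 119.87601470947266), 19.89651870727539) 30.713225884052093
```

View pics/w7.png

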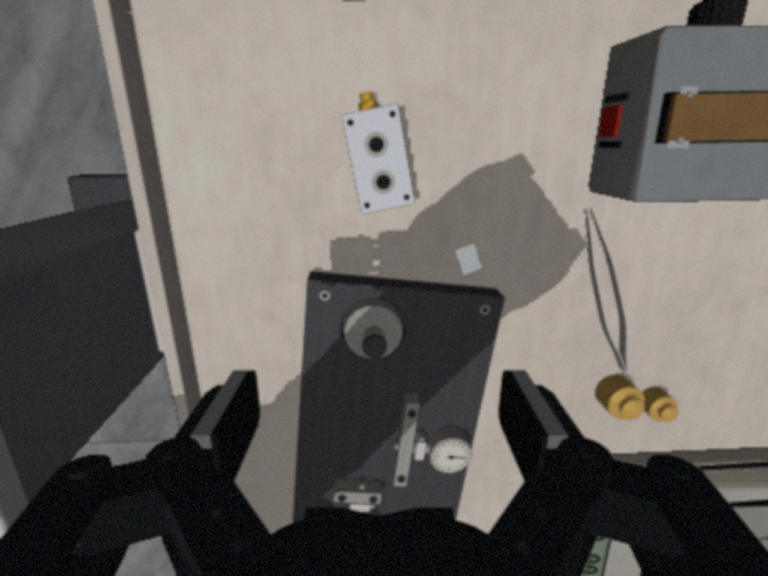

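Disc reads as centred (469.3,119.9), top z 30.7: parked at picture (373,332). Now to the block, whose fitting (367,100) points to +y.

```bash
cat > st.py <<'E'
from h import *
from scipy.spatial.transform import Rotation as R
s=arm.read_state();M=R.from_euler('xyz',s["tcp_rot"]).as_matrix()
print("pos",s["position"].round(1),"toolx",M[:,0].round(3),"jaw deg",round(float(np.degrees(np.arctan2(M[1,1],M[0,1]))),2),"jaw z",M[2,1].round(3),"pad z",M[2,2].round(3),"F",s["force"].round(1),"w",round(float(s["gripper_width"]),1),"q",s["joint_pos"].round(2))
E
python3 -m jog '[[[1,0,1,0,0],[1,0,1,0,0],[1,0,1,0,0]]]' >/dev/null; python3 st.py; python3 -m jog '[[[1,0,1,0,0.5],[1,0,1,0,0.5],[1,0,0.4,0,0.3],[1,0,0,0,0]]]' >/dev/null; python3 st.py
```

```text
pos [468.4 241.8 145.9] toolx [ 0.046 -0.013 -0.999] jaw deg -1.3 jaw z 0.046 pad z 0.012 F [-0.  -0.7  0.5] w 85.7 q [-0.09  0.43 -0.58  1.97  0.38  0.81 -0.9 ]
pos [464.9 319.9 140.2] toolx [ 0.041 -0.008 -0.999] jaw deg 5.73 jaw z 0.04 pad z 0.013 F [-0.2 -0.3 -0.1] w 85.1 q [-0.21  0.51 -0.6   1.88  0.42  0.85 -0.93]
```

```bash
python3 - <<'E'
from h import *
f=imaging.grab_frame("wrist"); W=cloud(f); z=W[...,2]; save(f,"w8",None,1.5)
m=(z>36)&(z<44)&(abs(W[...,0]-473)<60)&(abs(W[...,1]-361)<60)
n,l,st,_=cv2.connectedComponentsWithStats(m.astype(np.uint8)); k=1+st[1:,4].argmax()
q=W[l==k];print(len(q),cv2.minAreaRect(q[:,:2].astype(np.float32)),np.median(q[:,2]))
print(arm.read_state()["position"].round(1))
E
```

```text
4853 ((474.0155334472656, 362.08746337890625), (46.14695358276367, 79.41451263427734), 5.983574390411377) 39.85266490422009
[464.8 318.6 140. ]
```

View pics/w8.png

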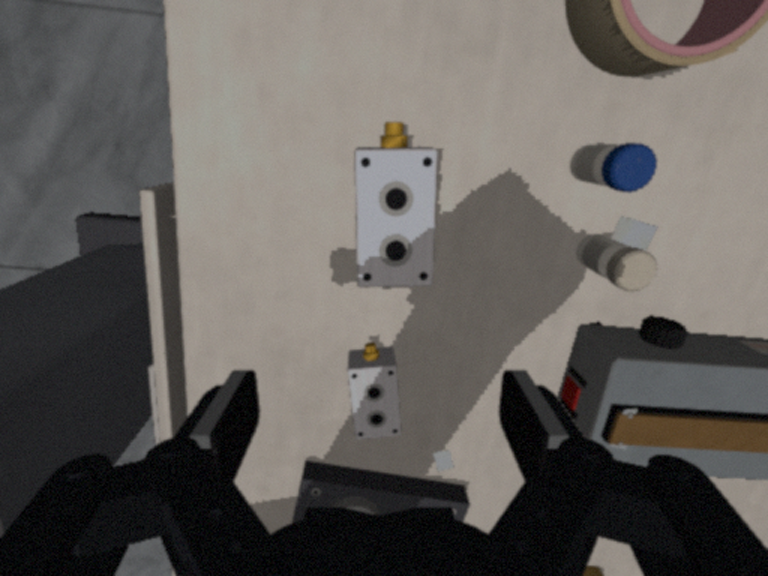

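The larger block (396,215) is confirmed: 46.1 x 79.4 mm, top z 39.9, fitting at its +y end.

```bash
python3 -m jog '[[[1,0.15,0.75,0,0],[1,0.15,0.75,0,0],[1,0,0,0,0]]]' >/dev/null; python3 st.py; python3 -m jog '[[[1,0,0,-0.6,0],[1,0,0,-0.6,0],[1,0,0,-0.6,0],[1,0,0,0,0]]]' >/dev/null; python3 st.py
```

```text
pos [474.7 356.5 136.7] toolx [ 0.037 -0.019 -0.999] jaw deg 5.11 jaw z 0.035 pad z 0.022 F [-0.4  0.8  0. ] w 85.4 q [-0.28  0.56 -0.58  1.81  0.44  0.89 -0.98]
pos [477.  346.5  79.3] toolx [ 0.036 -0.027 -0.999] jaw deg 4.51 jaw z 0.034 pad z 0.029 F [-0.6 -0.5 -0.2] w 85.8 q [-0.31  0.63 -0.53  1.84  0.5   0.79 -1.03]
```

```bash
python3 -m jog '[[[1,-0.1,0.3,0,0.3],[1,0,0.25,0,0],[1,0,0.05,-0.5,0],[1,0,0,0,0]]]' >/dev/null; python3 st.py
```

```text
pos [475.6 361.1  64.5] toolx [ 0.038 -0.028 -0.999] jaw deg 5.78 jaw z 0.035 pad z 0.032 F [-0.6 -0.3 -0.6] w 85.7 q [-0.34  0.66 -0.52  1.83  0.52  0.78 -1.05]
```

```bash
python3 -m jog '[[[1,-0.03,0.05,-0.5,0],[1,-0.03,0.05,-0.5,0],[1,0,0.04,-0.4,0],[1,0,0,0,0]]]' >/dev/null; python3 st.py
```

```text
pos [474.3 366.5  19.8] toolx [ 0.04  -0.027 -0.999] jaw deg 5.81 jaw z 0.037 pad z 0.031 F [ 0.  -0.6 -0.3] w 85.4 q [-0.38  0.73 -0.48  1.84  0.57  0.71 -1.1 ]
```

```bash
python3 -m jog '[[[1,0,-0.13,-0.06,0],[0.3,0,0,0,0],[0.3,0,0,0,0],[0.3,0,0,0,0],[0.3,0,0,0,0]]]' 30 >/dev/null; python3 st.py; python3 - <<'E'
from h import *
f=imaging.grab_frame("wrist"); save(f,"w9",None,1.5)
E
```

```text
pos [473.8 362.1  16.9] toolx [ 0.039 -0.028 -0.999] jaw deg 5.84 jaw z 0.036 pad z 0.032 F [ 0.2  0.8 -3.1] w 45.5 q [-0.37  0.73 -0.48  1.84  0.57  0.7  -1.1 ]
```

View pics/w9.png

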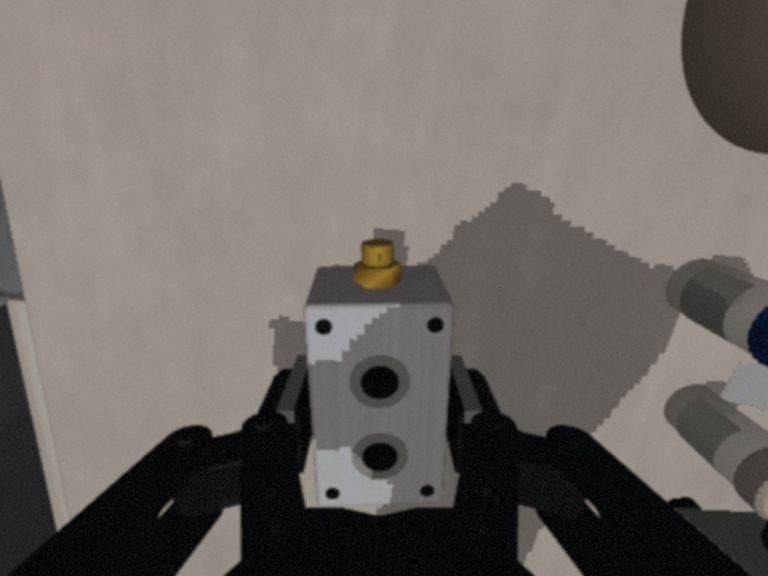

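```bash
python3 -m jog '[[[0.3,0,0,0.3,0],[0.3,0,0,0.7,0],[0.3,0,0,0.8,0],[0.3,0,0,0.8,0],[0.3,0,0,0,0]]]' 40 >/dev/null; python3 st.py; python3 - <<'E'
from h import *
f=imaging.grab_frame("scene"); save(f,"s10",(150,120,330,260),4)
E
```

```text
pos [471.6 360.2  97.7] toolx [ 0.034 -0.031 -0.999] jaw deg 5.86 jaw z 0.031 pad z 0.035 F [ 0.8  1.6 -3. ] w 45.4 q [-0.32  0.61 -0.55  1.82  0.49  0.84 -1.02]
```

View pics/s10.png

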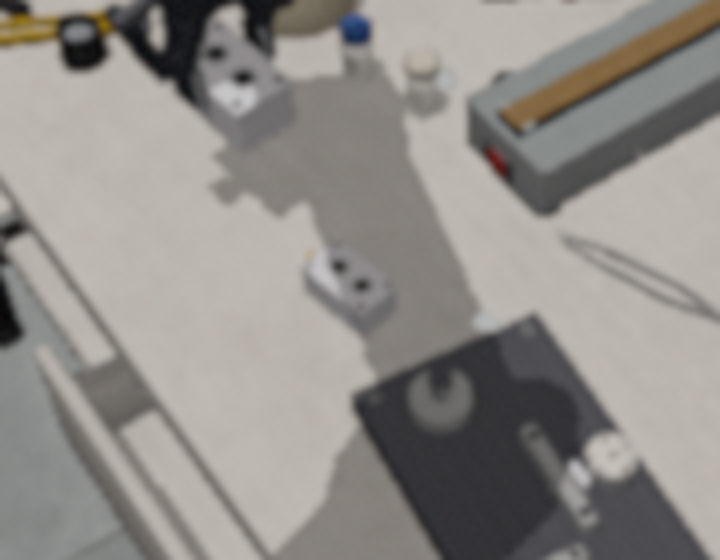

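```bash
python3 -m jog '[[[0.3,-0.06,-0.8,0,-0.2],[0.3,-0.06,-0.9,0,-0.25],[0.3,-0.06,-0.9,0,-0.25],[0.3,-0.06,-0.9,0,-0.25],[0.3,-0.06,-0.9,0,-0.25],[0.3,-0.06,-0.5,0,-0.25]]]' >/dev/null; python3 st.py;  python3 -m jog '[[[0.3,-0.06,-0.8,0,-0.25],[0.3,-0.06,-0.9,0,-0.25],[0.3,-0.06,-0.9,0,-0.25],[0.3,-0.06,-0.9,0,-0.25],[0.3,-0.06,-0.5,0,-0.25],[0.3,0,0,0,0]]]' >/dev/null; python3 st.py
```

```text
pos [454.4 209.4  91.2] toolx [ 0.022 -0.035 -0.999] jaw deg -1.3 jaw z 0.023 pad z 0.035 F [ 0.1 -0.6 -1.8] w 45.3 q [-0.08  0.49 -0.54  2.04  0.44  0.72 -0.93]
pos [438.   77.2  85.2] toolx [ 0.005 -0.042 -0.999] jaw deg -8.22 jaw z 0.011 pad z 0.041 F [-0.1 -0.6 -2.6] w 45.3 q [ 0.15  0.42 -0.5   2.17  0.41  0.65 -0.79]
```

```bash
python3 -m jog '[[[0.3,0.2,-0.45,0,0.2],[0.3,0.2,-0.45,0,0],[0.3,0,0,-0.5,0],[0.3,0,0,-0.4,0],[0.3,0,0,0,0]]]' >/dev/null; python3 st.py; python3 - <<'E'
from h import *
f=imaging.grab_frame("wrist"); save(f,"w11",None,1.5)
W=cloud(f);z=W[...,2]
f=imaging.grab_frame("top"); save(f,"t11",(255,150,360,235),7)
E
```

```text
pos [448.5  49.1  54.9] toolx [ 0.003 -0.042 -0.999] jaw deg -7.18 jaw z 0.008 pad z 0.041 F [-1.7 -0.3 -2.8] w 45.5 q [ 0.18  0.48 -0.46  2.17  0.46  0.59 -0.75]
```

View pics/w11.png

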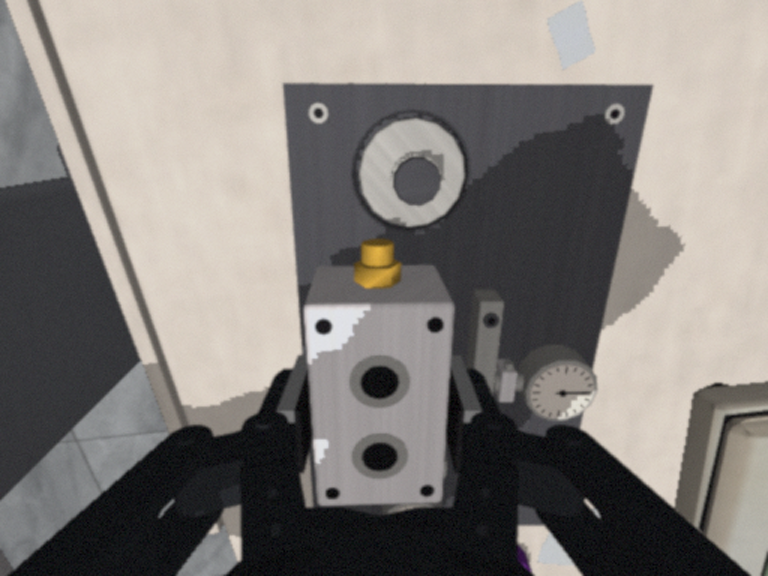

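View pics/t11.png

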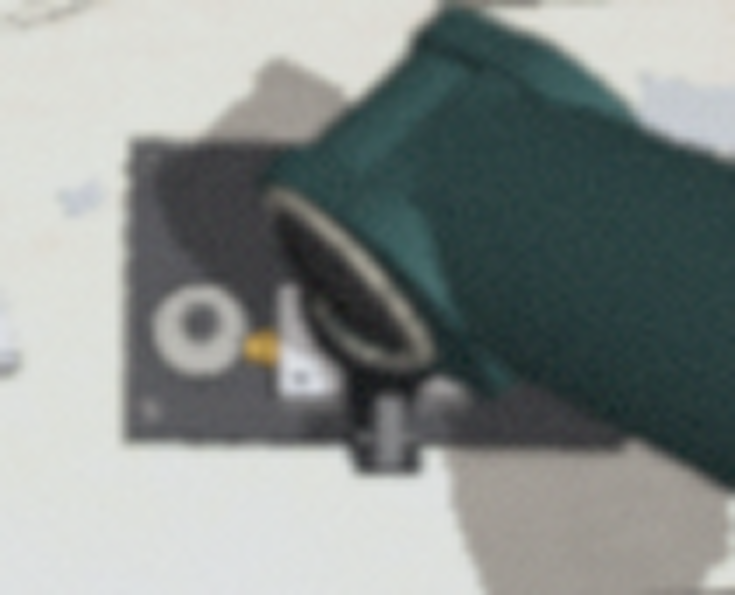

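```bash
python3 - <<'E'
from h import *
f=imaging.grab_frame("wrist"); W=cloud(f);z=W[...,2]
a=ray(f,284/1.5,84/1.5,24);b=ray(f,652/1.5,86/1.5,24);print(a.round(1),b.round(1),np.degrees(np.arctan2(*(b-a)[[1,0]])))
m=(z>20)&(z<30)
# plate far edge line fit by color: dark->light
g=f["pixels"].astype(int).sum(-1);E=[]
for u in range(200,425,4):
    col=g[40:80,u]; d=np.diff(col); v=40+d.argmin(); E.append(ray(f,u,v+.5,24)[:2])
E=np.array(E,np.float32);vx,vy,_,_=cv2.fitLine(E,cv2.DIST_HUBER,0,.01,.01).ravel();print("edge yaw",np.degrees(np.arctan2(vy,vx)))
m=(z>70)&(z<86)&(abs(W[...,0]-449)<35)&(W[...,1]>20)&(W[...,1]<110);m[330:]=0
q=W[m];print(len(q),np.median(q[:,2]))
A=np.c_[q[:,:2]-q[:,:2].mean(0),np.ones(len(q))];r=np.linalg.lstsq(A,q[:,2],rcond=None)[0];print("slope",r)
for u,v in [(304,304),(452,304)]: print(ray(f,u/1.5,v/1.5,78).round(1))
print("stop face",[ray(f,u/1.5,v/1.5,38).round(1) for u,v in [(476,302),(476,375)]])
E
python3 st.py
```

```text
[427.2 157.   24. ] [561.3 139.7  24. ] -7.33255772104281
edge yaw -7.1844954
12832 79.2223203193168
slope [-1.85906190e-02 -2.66096783e-02  7.90171855e+01]
[430.8  91.9  78. ]
[475.1  86.2  78. ]
stop face [array([490.5,  67.7,  38. ]), array([489.1,  33.3,  38. ])]
pos [449.6  49.9  56.8] toolx [ 0.006 -0.041 -0.999] jaw deg -7.11 jaw z 0.011 pad z 0.04 F [ 0.1  0.3 -1.8] w 45.6 q [ 0.18  0.48 -0.46  2.17  0.46  0.59 -0.75]
```

```bash
python3 -m jog '[[[0.3,0,0,-0.3,0],[0.3,0,0,-0.2,0],[0.3,0,0,0,0]]]' >/dev/null; python3 st.py
```

```text
pos [450.7  51.3  41.9] toolx [ 0.009 -0.04  -0.999] jaw deg -7.01 jaw z 0.014 pad z 0.039 F [-0.3 -0.3 -4. ] w 45.3 q [ 0.16  0.51 -0.44  2.17  0.49  0.56 -0.78]
```

```bash
python3 -m jog '[[[0.3,0,0,-0.1,0],[0.3,0,0,0,0]]]' >/dev/null; python3 st.py; python3 -m jog '[[[0.3,0,0,-0.1,0],[0.3,0,0,0,0]]]' >/dev/null; python3 st.py
```

```text
pos [451.3  51.9  40. ] toolx [ 0.01  -0.041 -0.999] jaw deg -6.95 jaw z 0.015 pad z 0.04 F [ 0.6  0.7 -2.2] w 45.2 q [ 0.15  0.51 -0.44  2.17  0.49  0.55 -0.79]
pos [452.3  52.3  39.5] toolx [ 0.013 -0.044 -0.999] jaw deg -6.92 jaw z 0.018 pad z 0.042 F [-0.2  0.3 -4.1] w 45.1 q [ 0.15  0.51 -0.43  2.17  0.5   0.55 -0.79]
```

```bash
python3 -m jog '[[[0.3,0.1,-0.2,-0.1,0],[0.3,0.1,-0.2,-0.1,0],[0.3,0.05,-0.15,-0.1,0]]]' >/dev/null; python3 st.py; python3 - <<'E'
from h import *
f=imaging.grab_frame("wrist"); save(f,"w12",None,1.5)
W=cloud(f);z=W[...,2]
m=(z>50)&(z<80)&(abs(W[...,0]-460)<30)&(W[...,1]>10)&(W[...,1]<100);m[330:]=0
q=W[m];A=np.c_[q[:,:2]-q[:,:2].mean(0),np.ones(len(q))];print("slope",np.linalg.lstsq(A,q[:,2],rcond=None)[0])
E
python3 st.py
```

```text
pos [464.2  43.9  38.1] toolx [ 0.024 -0.039 -0.999] jaw deg -6.54 jaw z 0.028 pad z 0.036 F [-10.7   6.6  39.4] w 45.5 q [ 0.17  0.52 -0.43  2.16  0.5   0.54 -0.76]
slope [-5.25215602e-03 -5.82444704e-02  6.39547053e+01]
pos [464.7  43.7  38.1] toolx [ 0.025 -0.039 -0.999] jaw deg -6.55 jaw z 0.029 pad z 0.035 F [-7.   5.6 34.5] w 45.0 q [ 0.17  0.52 -0.43  2.16  0.5   0.54 -0.76]
```

View pics/w12.png

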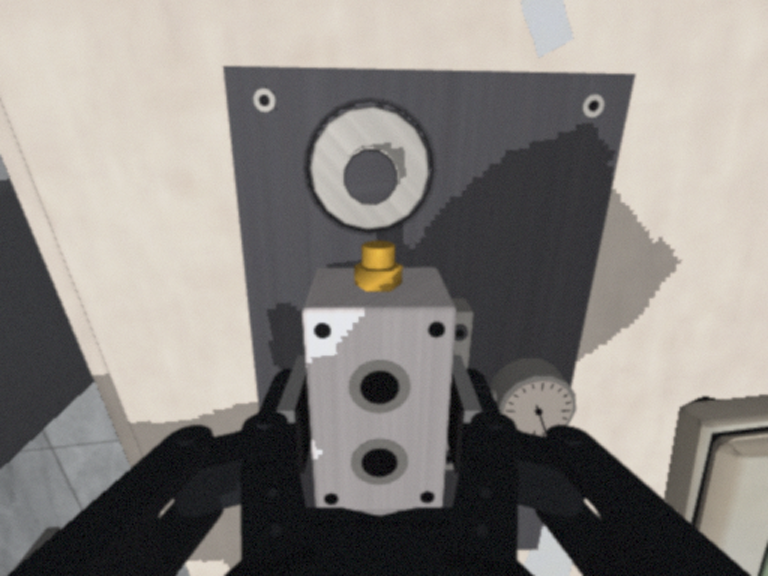

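```bash
python3 -m jog '[[[0.3,-0.05,0,0.03,0]]]' >/dev/null; python3 st.py;python3 -m jog '[[[0.3,0,-0.2,0,-0.1],[0.3,0,-0.2,0,0]]]' >/dev/null; python3 st.py;
```

```text
pos [463.9  44.2  40. ] toolx [ 0.026 -0.038 -0.999] jaw deg -6.51 jaw z 0.031 pad z 0.035 F [-0.7 -1.5 -4.3] w 45.4 q [ 0.17  0.52 -0.43  2.16  0.5   0.54 -0.76]
pos [463.8  33.2  40.2] toolx [ 0.027 -0.037 -0.999] jaw deg -6.88 jaw z 0.031 pad z 0.034 F [-1.8  0.5 -3.1] w 44.8 q [ 0.19  0.52 -0.43  2.16  0.5   0.54 -0.74]
```

```bash
python3 -m jog '[[[0.3,-0.02,-0.1,-0.03,-0.04],[0.3,0.02,-0.1,-0.03,0]]]' >/dev/null; python3 st.py; python3 - <<'E'
from h import *
f=imaging.grab_frame("wrist"); save(f,"w13",None,1.5)
W=cloud(f);z=W[...,2]
m=(z>58)&(z<70)&(abs(W[...,0]-462)<20)&(W[...,1]>10)&(W[...,1]<62);m[330:]=0
q=W[m];A=np.c_[q[:,:2]-q[:,:2].mean(0),np.ones(len(q))];print("slope",np.linalg.lstsq(A,q[:,2],rcond=None)[0])
E
```

```text
pos [463.6  28.9  38.2] toolx [ 0.027 -0.033 -0.999] jaw deg -7.15 jaw z 0.031 pad z 0.029 F [-9.4 21.5 25.1] w 45.6 q [ 0.2   0.52 -0.43  2.17  0.5   0.53 -0.74]
slope [ 8.68668525e-03 -1.12199296e-03  6.39895740e+01]
```

View pics/w13.png

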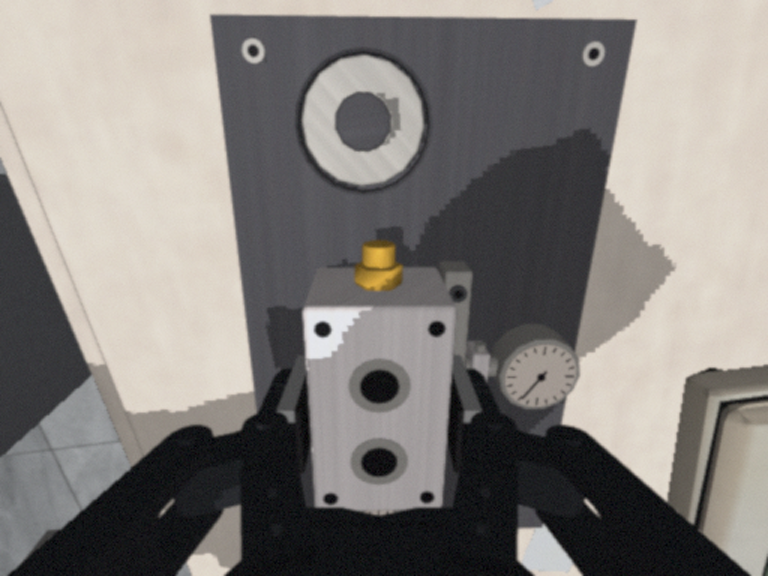

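```bash
python3 -m jog '[[[0.3,0.08,-0.06,0,0],[0.3,0.08,-0.06,0,0]]]' >/dev/null; python3 st.py; python3 -m jog '[[[0.3,0.08,-0.06,0,0],[0.3,0.08,-0.06,-0.01,0]]]' >/dev/null; python3 st.py
```

```text
pos [464.1  29.   38.1] toolx [ 0.02  -0.03  -0.999] jaw deg -7.01 jaw z 0.023 pad z 0.027 F [-10.    7.2  11. ] w 45.4 q [ 0.21  0.52 -0.44  2.16  0.49  0.54 -0.72]
pos [464.   29.1  37.8] toolx [ 0.011 -0.027 -1.   ] jaw deg -6.98 jaw z 0.014 pad z 0.025 F [-10.5   7.8  21.6] w 45.6 q [ 0.22  0.53 -0.44  2.15  0.48  0.55 -0.71]
```

```bash
python3 -m jog '[[[0.3,0.1,-0.1,0,0],[0.3,0.12,-0.12,0,0]]]' >/dev/null; python3 st.py; python3 - <<'E'
from h import *
f=imaging.grab_frame("wrist"); save(f,"w14",(150,150,410,340),3); 
W=cloud(f);z=W[...,2]
m=(z>58)&(z<70)&(abs(W[...,0]-462)<20)&(W[...,1]>10)&(W[...,1]<62);m[330:]=0
q=W[m];A=np.c_[q[:,:2]-q[:,:2].mean(0),np.ones(len(q))];print("slope",np.linalg.lstsq(A,q[:,2],rcond=None)[0])
f=imaging.grab_frame("scene"); save(f,"s14",(210,190,330,290),6)
E
python3 st.py
```

```text
pos [463.9  29.1  37.8] toolx [ 0.    -0.021 -1.   ] jaw deg -6.9 jaw z 0.003 pad z 0.021 F [-14.8  14.1  19.3] w 45.1 q [ 0.23  0.53 -0.45  2.14  0.47  0.56 -0.69]
slope [-4.68570930e-03  4.30098678e-04  6.40009808e+01]
pos [463.9  29.1  37.7] toolx [-0.    -0.021 -1.   ] jaw deg -6.91 jaw z 0.002 pad z 0.021 F [-13.8  13.2  17.3] w 45.0 q [ 0.23  0.53 -0.45  2.14  0.47  0.56 -0.69]
```

View pics/w14.png

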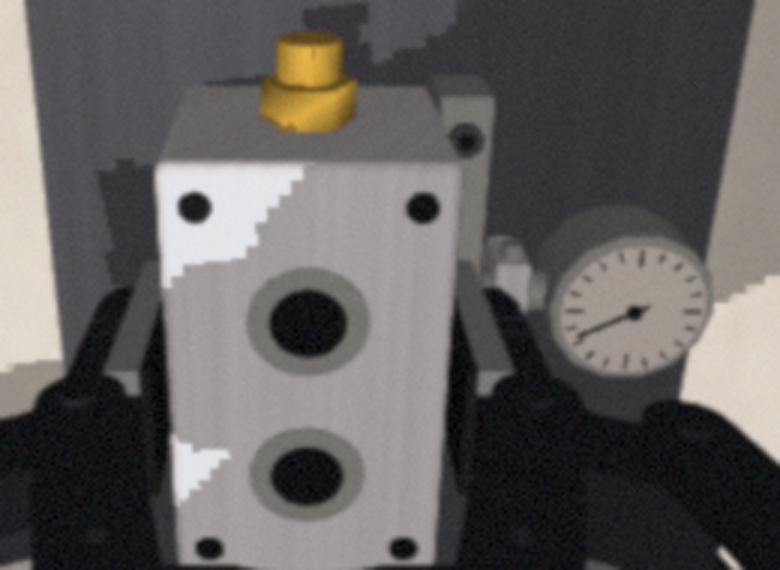

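View pics/s14.png

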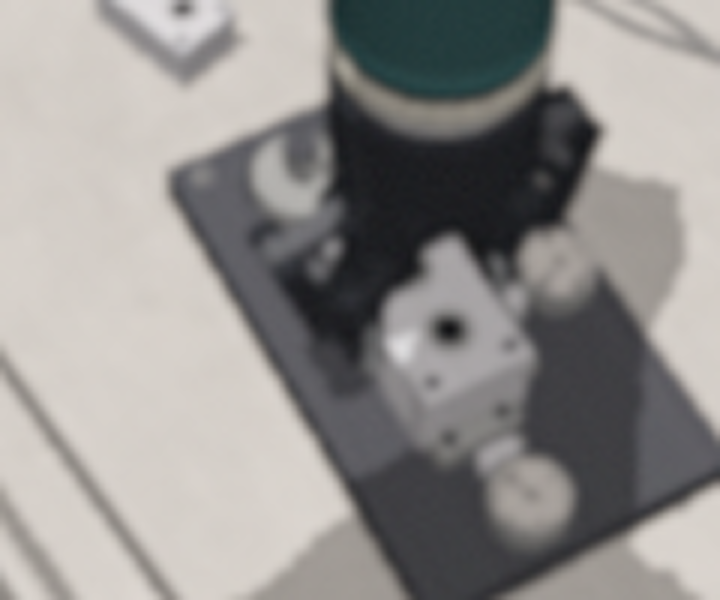

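```bash
python3 -m jog '[[[0.3,0.12,-0.12,0.05,0],[0.3,0.12,-0.12,0.05,-0.02]]]' >/dev/null; python3 st.py; python3 - <<'E'
from h import *
f=imaging.grab_frame("wrist"); save(f,"w15",(150,150,410,340),3)
W=cloud(f);z=W[...,2]
m=(z>58)&(z<70)&(abs(W[...,0]-462)<20)&(W[...,1]>10)&(W[...,1]<62);m[330:]=0
q=W[m];A=np.c_[q[:,:2]-q[:,:2].mean(0),np.ones(len(q))];print("slope",np.linalg.lstsq(A,q[:,2],rcond=None)[0])
# block long side vs stop: yaw from top face edges
m=(z>61)&(z<67)&(abs(W[...,0]-464)<32)&(W[...,1]>0)&(W[...,1]<80)
n,l,st,_=cv2.connectedComponentsWithStats(m.astype(np.uint8)); k=1+st[1:,4].argmax()
E=[];E2=[]
for v in range(206,240):
    us=np.where(l[v]==k)[0]
    if len(us)>40: E.append(W[v,us[-1]][:2]);E2.append(W[v,us[0]][:2])
for e in (E,E2):
    vx,vy,x0,y0=cv2.fitLine(np.array(e,np.float32),cv2.DIST_HUBER,0,.01,.01).ravel();print("side dir",np.degrees(np.arctan2(vx,vy)),x0,y0)
print("bore disc",[ (len(q:=W[(abs(W[...,0]-469)<26)&(abs(W[...,1]-119)<26)&(z>28)&(z<36)]), cv2.minEnclosingCircle(q[:,:2].astype(np.float32)),np.median(q[:,2]))])
E
python3 st.py
```

```text
pos [463.8  28.8  38.8] toolx [-0.012 -0.012 -1.   ] jaw deg -6.87 jaw z -0.01 pad z 0.014 F [-7.5 12.  -5.3] w 45.4 q [ 0.25  0.54 -0.47  2.14  0.46  0.58 -0.67]
slope [-1.55228881e-02  1.94708557e-02  6.51100423e+01]
side dir 6.8383555 489.49503 56.284
side dir 8.16762 444.7663 61.9174
bore disc [(4096, ((469.185791015625, 119.46858978271484), 19.917264938354492), np.float64(30.784657000931134))]
pos [463.8  28.8  38.7] toolx [-0.012 -0.012 -1.   ] jaw deg -6.91 jaw z -0.011 pad z 0.013 F [-7.9 13.7 -0.4] w 45.3 q [ 0.25  0.54 -0.47  2.14  0.46  0.58 -0.67]
```

View pics/w15.png

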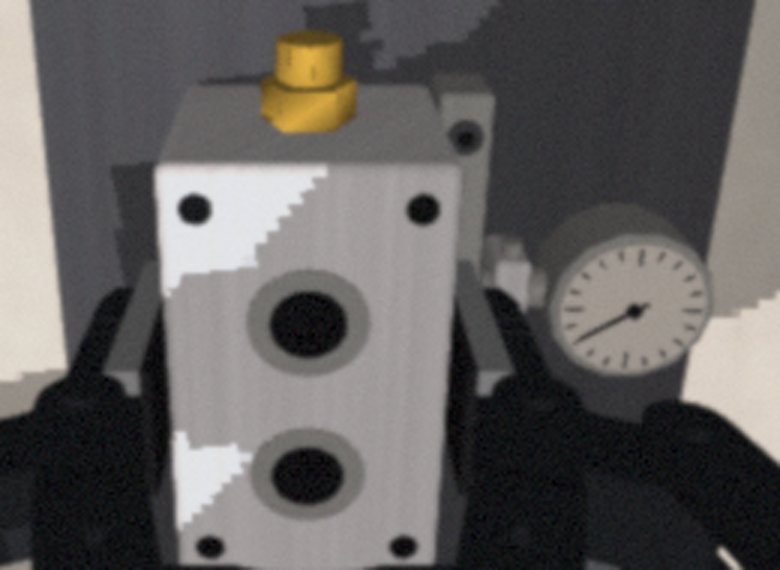

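```bash
python3 -m jog '[[[0.3,0.13,-0.12,-0.06,0]]]' >/dev/null; python3 st.py; python3 - <<'E'
from h import *
f=imaging.grab_frame("wrist")
W=cloud(f);z=W[...,2]
m=(z>58)&(z<70)&(abs(W[...,0]-462)<20)&(W[...,1]>10)&(W[...,1]<62);m[330:]=0
q=W[m];A=np.c_[q[:,:2]-q[:,:2].mean(0),np.ones(len(q))];print("slope",np.linalg.lstsq(A,q[:,2],rcond=None)[0])
E
python3 st.py
```

```text
pos [463.4  29.1  36.9] toolx [-0.02  -0.009 -1.   ] jaw deg -6.84 jaw z -0.018 pad z 0.011 F [-24.   13.   47.9] w 45.3 q [ 0.25  0.55 -0.47  2.13  0.45  0.58 -0.67]
slope [-4.70188286e-03 -4.51854388e-04  6.39425865e+01]
pos [463.4  29.   36.9] toolx [-0.021 -0.009 -1.   ] jaw deg -6.85 jaw z -0.019 pad z 0.011 F [-15.1  14.1  17.9] w 45.1 q [ 0.25  0.55 -0.47  2.13  0.45  0.58 -0.67]
```

```bash
python3 - <<'E'
from h import *
import time
f=imaging.grab_frame("wrist"); save(f,"w16",(130,40,430,340),2.5)
W=cloud(f);z=W[...,2]
m=(z>61)&(z<67)&(abs(W[...,0]-464)<32)&(W[...,1]>0)&(W[...,1]<80)
n,l,st,_=cv2.connectedComponentsWithStats(m.astype(np.uint8)); k=1+st[1:,4].argmax()
q=W[l==k][:,:2];yw=np.radians(-7.2);Rg=np.array([[np.cos(yw),-np.sin(yw)],[np.sin(yw),np.cos(yw)]])
# far edge centre & right side in gauge coords relative to bore centre (gauge -20,78)
w=np.array([469.4,119.5]);g=(q-w)@Rg+np.array([-20,78]);print("block top in gauge: max x,y",np.percentile(g,[0.5,99.5],axis=0).round(1))
for i in range(8): imaging.grab_frame("scene")
f=imaging.grab_frame("scene"); save(f,"s16",(270,245,330,290),10)
s=arm.read_state();print(s["force"].round(1),s["position"].round(1),s["clock"])
E
```

```text
block top in gauge: max x,y [[-39.9 -42.3]
 [ 11.3  27.5]]
[-14.9  14.   17.4] [463.4  29.1  36.9] 15.3833
```

View pics/w16.png

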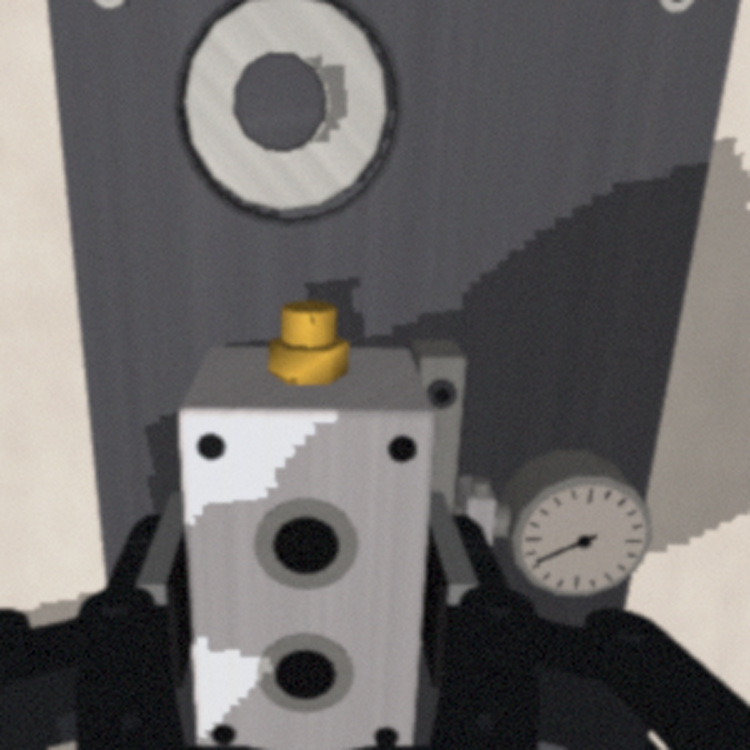

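View pics/s16.png

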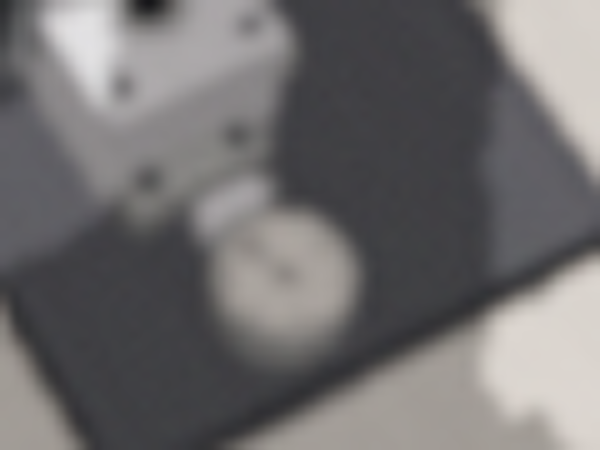

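Readings are steady, the block is level, and both dials have turned by about the same amount. I'm handing in.

```bash
python3 -c "
from cell import arm
print(arm.job_done())"; python3 st.py
```

```text
the job is handed in; nothing more can be done
None
the job is handed in; nothing more can be done
```

I parked the setting disc in the bore, then set the larger manifold block on the plate and pushed it into the corner. I handed in at about 15 s of the 67 s, with the gripper still holding and pressing the block.

**Disc:** it measured within about 1 mm of the bore centre. Its top is at z ≈ 30.8 mm, which matches the bore floor plus 14 mm, so it lies flat and untouched.

**Block:**
- It is level: its top is at z ≈ 64 mm, with slopes under 0.005 rad.
- Its +y end is at about gauge y 27.5 mm, where 28 means seated.
- The push held steady over the last half second at about 15 N in world x, 14 N in y and 17 N downward.
- Both dial needles turned about half a turn.

**Not clean or not checked:**
- Three pushes pressed the block down harder than intended, with vertical readings of 39 N, 25 N and 48 N. They settled or were eased off.
- One correction lifted the block about 1 mm; I pressed it back down before handing in.
- I could not read the stop forces or plunger travel directly. They are inferred from the wrist force and the dials.
- My estimate of the block's x extent included the finger pads, so the long-stop contact rests on the force and the dial.
- I did not re-measure the bystanders at the end. None of my moves went near them.

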